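Take the dust filter out of the clean-air unit

ROBOT

A 6-joint arm with a two-finger parallel gripper is mounted at the origin on the work surface. World frame = base frame: x ahead of the robot, y to its left, z up, the work surface at z = 0. Lengths are in m, angles in degrees, forces in N, time in s.
With the tool pointing down it reaches from about 0.275 to 0.825 m from the base axis. Payload 4.9 kg.
Tool frame: the origin (TCP) lies at the very end of the fingers, on their centre line; the grasp point (between the pads) lies 19 mm behind it; z points along the fingers, y is the direction in which the jaws open and shut (so a half turn about z gives the same grasp; the last joint's range is limited). The gripper opens to 85 mm and grips with 20 to 120 N. Pads are 22 mm wide; open, the fingers measure 114 mm over their backs; the gripper's body (76 mm by 85 mm) begins 54 mm behind the grasp point. The pads swing forward as they close: fully open they stand 13 mm farther back than shut.
Start: joints at [-82.174, 18.69, -11.035, 60.275, 0, 82.311], TCP at [0.147, -0.53, 0.231] pointing down, gripper open.
Joint ranges: [-152.03, 152.03], [-55.5, 102.48], [-74.3, 77.21], [-110.64, 120.58], [-84.22, 78.4], [-180, 180]. Speed limits (degrees/s): [147.25, 147.25, 180, 180, 180, 180].

INTERFACE

Orientations are given as a 3x3 rotation matrix whose columns are the frame's x, y, z axes.
In Python, from bench import r gives the robot as it stands.
- The arm moves only by the shell command python3 -m creep 'ROWS' [OPENING]. ROWS is JSON, a list of rows, each a list of 6 numbers: the shift along the tool's x, y, z in mm, then the turn, a rotation vector about the tool's x, y, z in degrees. A call has 1 to 20 rows; each row shifts and turns the commanded pose from where the row before left it, along the tool's axes as they then stand; what a row does not reach is not made up. A row lasts 1/10 s, in which the tool goes at most 50 mm and 8.59 degrees, less where a joint would pass 70% of its speed; a pose out of reach is approached as far as the arm can. A call is refused whole if a number of a shift passes 50 or a number of a turn 8.59, either way. A call with a gripper value outside its range is refused whole. OPENING is the closure, from 0 (fully open) to 1 (shut), set as the call begins (- or left out, the last holds). The fingers move at their own pace and stop on an object; the grip force is fixed at half the most. Time passes only in rows, so rows that do not move let the fingers close. It gives the time, the measured TCP pose, the force and the opening at its end, in the units of the state.
- r.read_state(): the state, without advancing time (a new reading comes with each control period).
- r.get_image(name): name is "side" or "top" or "wrist"; returns the picture (480x640x3 uint8, red, green, blue); there is no depth.
- r.camera_info(name): a dict with "K" (3x3 intrinsics, pixels), "rvec" (rotation vector, rad) and "tvec" (3), from world to camera coordinates, as OpenCV has them; the wrist camera has in their place "T_tool_cam" (4x4, takes a point from camera to tool coordinates, whose origin is the TCP and whose axes are the flange's). Camera axes: x right, y down, z forward; pixel columns grow to the right and rows downward; lengths in m; the calibration is good to about 2 mm. A picture is of the moment at which its call begins: read the wrist's pose just before it. camera_info takes no time and is no camera call.
- r.sign_off(): hands the job in, once; it reports no verdict.
The state is a dict: "time_s": time; "joint_positions": joint angles; "qvel": joint speeds; "joint_efforts": joint torques, N m; "tcp_pos": TCP position; "eef_rot": TCP orientation; "wrist_force": force on the tool from outside, world axes, zero at the start; "ft_torque": the same for the moment, N m; "gripper_width": opening from 0.0 (shut) to 1.0 (fully open).
Only numpy, scipy, OpenCV 4.12 (cv2) and the standard library are available. Lean on these libraries where they do the work, as an engineer would, in place of code of your own. Each camera call takes 0.05 s, during which the arm holds its last target.

TASK

The dust filter in the top of the bench clean-air unit is due for washing. Turn the little swing tab that holds it down right off the filter, then lift the filter out by its handle and lay it flat in the steel tray with the handle up; set it down gently, do not drop it. Leave the other things on the bench where they are.

Things in the scene. Friction and masses are not known exactly. Their poses are not given: they have to be found in the camera images.
- tab (a joint): the swing tab's angle in rad about its upright pivot: 0 = pointing along the unit's +x, straight over the filter's edge; positive = turned anticlockwise seen from above; it starts within 0.3 of 0, turns either way up to 1.75 with light, steady friction (about 0.06 N m, no spring) and stays where it is left. Its blade is clear of the filter beyond about 1.25 either way; a quarter turn lays it along the frame's front edge
- unit_pivot (a point): point on the tab's pivot axis, half-way up the thumb wing, 18.5 mm above the unit's top. The unit is a white steel bench-top clean-air unit, 260 (x) x 230 (y) x 150 high, heavy, fixed; axes are the unit's: x from its front (louvred outlet, switch and dial) to its back, z up. The filter's recess is open upward and its middle lies 105 mm from the pivot along +x; recess 176 x 136 mm, about 3 mm play all round the filter
- tab_wing (a point): point on the tab's upright thumb wing, 22 mm out from the pivot, half-way up; x along the tab away from the pivot. Bright steel tab: flat blade 5 thick, 18 wide, round-ended, reaching 34 mm past the pivot (14 mm over the filter), underside 2.5 mm above the unit's top; on it stands the wing, a plate 8 mm thick, 40 long (from 8 behind to 32 in front of the pivot), its top 29.5 mm above the unit's top; pinch the wing or push it from the side
- filter_centre (a point): middle of the dust filter: a stiff panel 170 (x) x 130 (y) x 22 mm, aluminium frame round white pleats, 0.2 to 0.4 kg, with a black bridge handle on top; axes along its sides, z up through the handle side. It starts lying flat in the recess on top of the unit, its top about flush with the unit's top, held down by the tab at the middle of its front (-x) edge
- filter_handle (a point): middle of the filter's handle bar: 70 mm long (x), 12 wide (y), 16 high; this point is 31 mm above the filter's centre, 20 mm above the panel's top face, 42 mm above its underside; axes as the filter's. The bar's underside is 12 mm above the panel
- tray_in (a point): centre of the inner floor of the open steel tray, 260 (x) x 210 (y) x 40 high, walls and floor 4 mm (inside 252 x 202 mm), standing loose on the bench (0.8 kg), empty; axes along its sides, z up
- tub: white round tub with a lid, 96 across, 96 high; bystander, origin under its centre
- tip_box: blue pipette-tip box with a clear lid, 82 x 122 x 70 high; bystander, origin under its centre
- tube_rack: blue rack with eight capped tubes, 85 x 165 x 94 high; bystander, origin under its centre
- petri_dishes: stack of three clear dishes, 90 across, 44 high; bystander, origin under its centre
- beaker: glass beaker, 66 across, 85 high; bystander, origin under its centre
- pipette: hand pipette lying on the bench, about 250 long (x), 35 wide, 30 high; bystander, origin near its middle
- reagent_bottle: amber bottle with a blue cap, 60 across, 130 high; bystander, origin under its centre
- filter: the same filter panel; origin at the centre of its underside, axes as filter_centre
Not all that is in view belongs to the job. What is shaped like the filter but turquoise is not meant.

How it is judged:
By the outcome, as a careful person would: the job done as asked, in the order asked, and still so for the second after the job is handed in, with the robot touching nothing.
It also fails if it takes over 54 s, if anything falls off the work surface, if the arm or the gripper's body presses on something with over 40 N, if the wrist force passes 120 N, or if a joint passes its speed limit or range.

## Working session

There is one attempt and no reset: what is moved stays moved. The work goes in short steps, Python scripts to look and compute and a shell command to move; the robot and the scene stay as the last step left them, time stands still between calls to the robot, and variables do not carry over. Pictures are saved under pics/ and viewed, and the job is handed in when it is done.

```bash
mkdir -p pics; ls
python3 - <<'E'
from bench import r
import cv2
s=r.read_state();print(s)
for n in("side","top","wrist"):
    im=r.get_image(n);cv2.imwrite(f"pics/{n}0.png",im[:,:,::-1]);print(n,r.camera_info(n))
E
```

```text
pics
{'time_s': 0.0, 'joint_positions': array([-8.21746597e+01,  1.87338982e+01, -1.10921467e+01,  6.02736502e+01,
        1.17798042e-03,  8.23102261e+01]), 'qvel': array([-0.10069775, -0.003273  ,  0.11608095,  0.02088542, -0.01356648,
        0.05973081]), 'joint_efforts': array([ 2.34911698e-03, -4.43397760e+01,  2.62441921e+01,  1.52219954e-02,
       -2.18651610e-05,  4.56204248e-06]), 'tcp_pos': array([ 0.1470524 , -0.52937775,  0.23048455]), 'eef_rot': array([[ 9.63559957e-01,  2.67492361e-01, -2.16540334e-04],
       [ 2.67492329e-01, -9.63558443e-01,  1.72660324e-03],
       [ 2.53203910e-04, -1.72160862e-03, -9.99998486e-01]]), 'wrist_force': array([0.68375875, 0.36178289, 0.21543483]), 'ft_torque': array([ 0.03816713, -0.01943872,  0.01287175]), 'gripper_width': 0.9985420421817999}
side {'K': array([[608.44202179,   0.        , 321.42290189],
       [  0.        , 608.44202179, 243.32239903],
       [  0.        ,   0.        ,   1.        ]]), 'rvec': array([ 0.62485207, -2.74962579,  1.03122078]), 'tvec': array([0.45707431, 0.24824957, 1.2980928 ])}
top {'K': array([[500.06980976,   0.        , 324.5458614 ],
       [  0.        , 500.06980976, 240.10899733],
       [  0.        ,   0.        ,   1.        ]]), 'rvec': array([ 2.13647392, -2.18768388,  0.10492053]), 'tvec': array([-0.01015412,  0.5324466 ,  1.19434762])}
wrist {'K': array([[342.68568005,   0.        , 320.39717995],
       [  0.        , 342.68568005, 238.13977405],
       [  0.        ,   0.        ,   1.        ]]), 'T_tool_cam': array([[ 1.00715175e-04, -9.59990599e-01, -2.80032213e-01,
         7.16119832e-02],
       [ 9.99999976e-01,  4.22764292e-05,  2.14726002e-04,
        -4.83968273e-04],
       [-1.94296181e-04, -2.80032228e-01,  9.59990580e-01,
        -1.42811724e-01],
       [ 0.00000000e+00,  0.00000000e+00,  0.00000000e+00,
         1.00000000e+00]])}
```

View pics/side0.png

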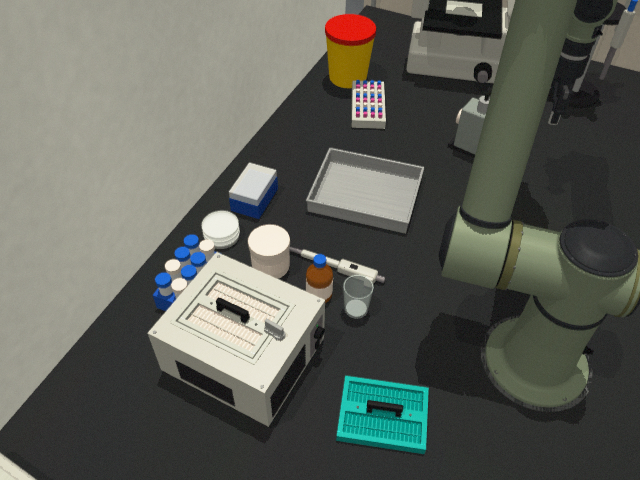

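View pics/top0.png

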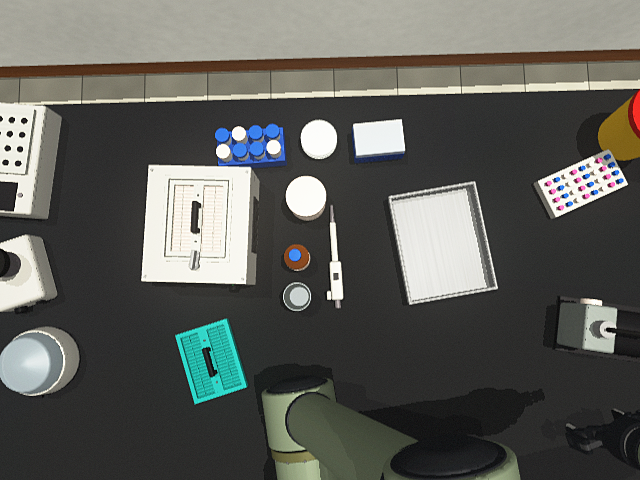

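View pics/wrist0.png

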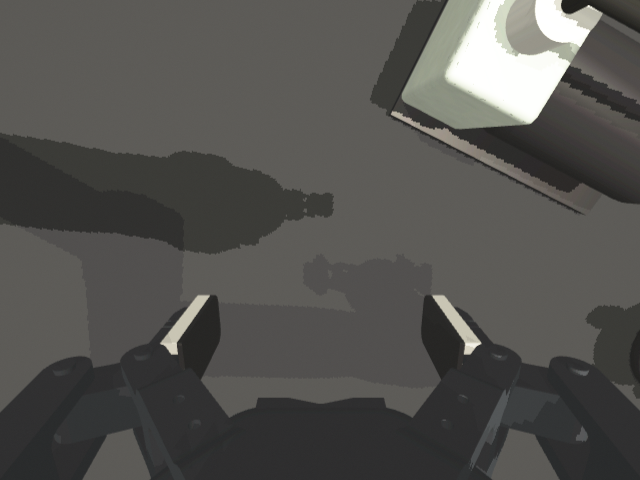

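Top view: candidates for the filter are the white panel in the unit, with its handle at (195,217) and tab at (195,260), and the turquoise look-alike at (210,360), which I reject. The tray is at (442,243). I'll check with a close crop.

```bash
cat > h.py <<'E'
import numpy as np,cv2
from bench import r
def cam(n):
    c=r.camera_info(n)
    if n!="wrist":
        R=cv2.Rodrigues(c["rvec"])[0];return c["K"],R,np.array(c["tvec"])
    s=r.read_state();T=np.eye(4);T[:3,:3]=s["eef_rot"];T[:3,3]=s["tcp_pos"]
    W=np.linalg.inv(T@c["T_tool_cam"]);return c["K"],W[:3,:3],W[:3,3]
def px2w(n,uv,z):
    K,R,t=cam(n);o=-R.T@t;out=[]
    for u,v in np.atleast_2d(uv):
        d=R.T@np.linalg.inv(K)@np.array([u,v,1.]);out.append(o+d*(z-o[2])/d[2])
    return np.array(out)
def w2px(n,P):
    K,R,t=cam(n);p=(np.atleast_2d(P)@R.T+t)@K.T;return p[:,:2]/p[:,2:]
E
python3 - <<'E'
from h import *
im=cv2.imread("pics/top0.png")
cv2.imwrite("pics/c_unit.png",cv2.resize(im[155:295,130:275],None,fx=4,fy=4,interpolation=cv2.INTER_CUBIC))
cv2.imwrite("pics/c_tray.png",cv2.resize(im[170:320,375:510],None,fx=4,fy=4,interpolation=cv2.INTER_CUBIC))
im=cv2.imread("pics/side0.png")
cv2.imwrite("pics/c_side.png",cv2.resize(im[245:425,145:335],None,fx=3,fy=3,interpolation=cv2.INTER_CUBIC))
print(px2w("top",[(195,217),(195,262)],.18),px2w("top",[(442,243)],0.))
E
```

```text
[[0.57270931 0.2541177  0.18      ]
 [0.47553616 0.25368575 0.18      ]] [[ 0.52072626 -0.31521198  0.        ]]
```

View pics/c_unit.png

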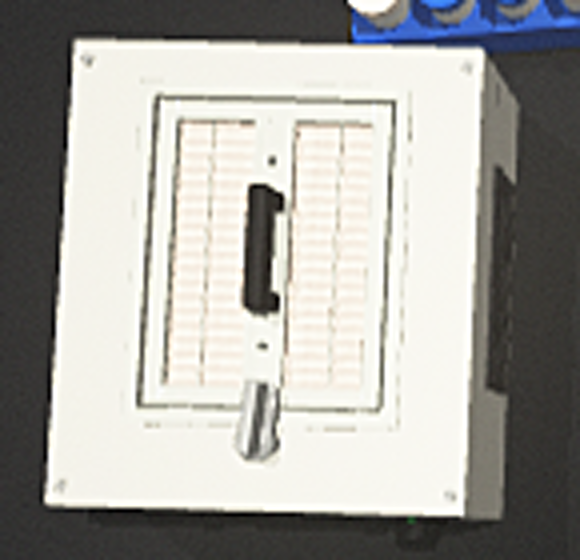

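View pics/c_tray.png

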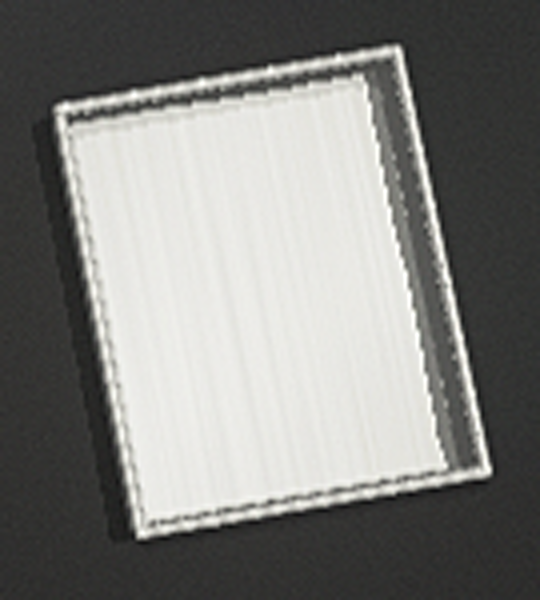

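View pics/c_side.png

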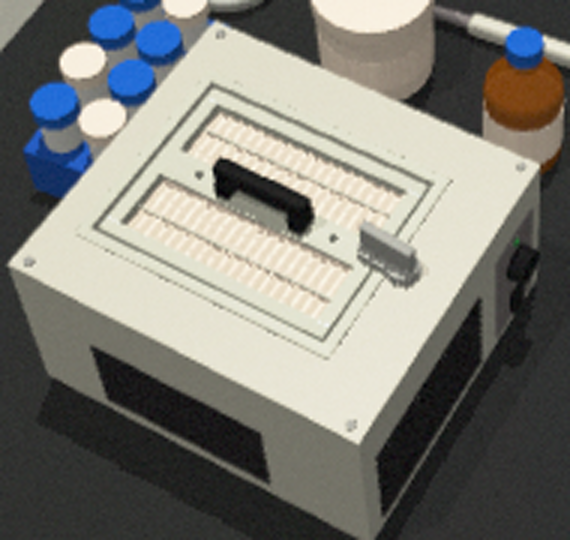

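Run:
```python
from h import *
np.set_printoptions(precision=4,suppress=True)
U=np.array([(75,40),(485,47),(465,515),(45,505)])/4+[130,155]
def show(n,w):
    print(n,w.mean(0),[np.linalg.norm(w[i]-w[(i+1)%4]).round(4) for i in range(4)])
    e=(w[0]-w[3]+w[1]-w[2]);print(' yaw',np.degrees(np.arctan2(e[1],e[0])))
show('unit',px2w("top",U,.15))
show('recess',px2w("top",np.array([(157,97),(395,102),(380,410),(138,406)])/4+[130,155],.15))
show('tray',px2w("top",np.array([(60,103),(400,45),(490,472),(140,538)])/4+[375,170],.04))
print('handle ends',px2w("top",np.array([(257,187),(256,308)])/4+[130,155],.178))
print('wing',px2w("top",np.array([(263,385),(255,455)])/4+[130,155],.1795))
```

```text
unit [0.563  0.2581 0.15  ] [np.float64(0.2306), np.float64(0.2611), np.float64(0.2305), np.float64(0.2602)]
 yaw -2.820749262179352
recess [0.5749 0.258  0.15  ] [np.float64(0.1335), np.float64(0.1723), np.float64(0.1335), np.float64(0.1732)]
 yaw -2.900599278080611
tray [ 0.5199 -0.3088  0.04  ] [np.float64(0.211), np.float64(0.2637), np.float64(0.2129), np.float64(0.267)]
 yaw 8.359864007836103
handle ends [[0.6065 0.2564 0.178 ]
 [0.5404 0.2567 0.178 ]]
wing [[0.4986 0.2523 0.1795]
 [0.4612 0.2564 0.1795]]
```

The crop confirms the white filter with its black handle at crop (262,250). The steel tab is at crop (258,420), over the front edge. I'll move above the unit for a close wrist view.

```bash
cat >> h.py <<'E'
from scipy.spatial.transform import Rotation as Ro
def Rdown(yaw):
    y=np.radians(yaw);c,s=np.cos(y),np.sin(y);return np.array([[c,s,0],[s,-c,0],[0,0,-1.]])
def plan(pts,p=None,Rm=None,d=1):
    """pts: list of (x,y,z,yaw,N): prints rows"""
    s=r.read_state();p=s["tcp_pos"] if p is None else np.array(p);Rm=s["eef_rot"] if Rm is None else Rm
    for x,y,z,yaw,N in pts:
        p1=np.array([x,y,z]);yaw0=np.degrees(np.arctan2(Rm[1,0],Rm[0,0]));rows=[]
        R1=Rdown(yaw);rv=Ro.from_matrix(Rm.T@R1).as_rotvec()
        for k in range(N):
            Rk=Rm@Ro.from_rotvec(rv*k/N).as_matrix()
            rows.append([round(v,d) for v in (Rk.T@(p1-p)*1000/N)]+[round(v,2) for v in np.degrees(rv)/N])
        same=all(np.allclose(q,rows[0],atol=.15) for q in rows)
        print((x,y,z,yaw),N,rows[0] if same else rows);p,Rm=p1,R1
E
python3 - <<'E'
from h import *
plan([(.5,.255,.30,177.1,20)],d=0)
E
```

```text
(0.5, 0.255, 0.3, 177.1) 20 [[np.float64(27.0), np.float64(-33.0), np.float64(-3.0), np.float64(-0.0), np.float64(-0.01), np.float64(-8.08)], [np.float64(32.0), np.float64(-29.0), np.float64(-3.0), np.float64(-0.0), np.float64(-0.01), np.float64(-8.08)], [np.float64(36.0), np.float64(-24.0), np.float64(-3.0), np.float64(-0.0), np.float64(-0.01), np.float64(-8.08)], [np.float64(39.0), np.float64(-19.0), np.float64(-3.0), np.float64(-0.0), np.float64(-0.01), np.float64(-8.08)], [np.float64(41.0), np.float64(-13.0), np.float64(-3.0), np.float64(-0.0), np.float64(-0.01), np.float64(-8.08)], [np.float64(42.0), np.float64(-7.0), np.float64(-3.0), np.float64(-0.0), np.float64(-0.01), np.float64(-8.08)], [np.float64(43.0), np.float64(-1.0), np.float64(-3.0), np.float64(-0.0), np.float64(-0.01), np.float64(-8.08)], [np.float64(43.0), np.float64(5.0), np.float64(-3.0), np.float64(-0.0), np.float64(-0.01), np.float64(-8.08)], [np.float64(42.0), np.float64(11.0), np.float64(-3.0), np.float64(-0.0), np.float64(-0.01), np.float64(-8.08)], [np.float64(40.0), np.float64(16.0), np.float64(-3.0), np.f
[... 471 characters left out ...]
4(-0.01), np.float64(-8.08)], [np.float64(20.0), np.float64(38.0), np.float64(-3.0), np.float64(-0.0), np.float64(-0.01), np.float64(-8.08)], [np.float64(14.0), np.float64(41.0), np.float64(-3.0), np.float64(-0.0), np.float64(-0.01), np.float64(-8.08)], [np.float64(8.0), np.float64(42.0), np.float64(-3.0), np.float64(-0.0), np.float64(-0.01), np.float64(-8.08)], [np.float64(2.0), np.float64(43.0), np.float64(-3.0), np.float64(-0.0), np.float64(-0.01), np.float64(-8.08)], [np.float64(-4.0), np.float64(43.0), np.float64(-3.0), np.float64(-0.0), np.float64(-0.01), np.float64(-8.08)], [np.float64(-10.0), np.float64(42.0), np.float64(-3.0), np.float64(-0.0), np.float64(-0.01), np.float64(-8.08)]]
```

```bash
python3 -m creep '[[27,-33,-4,0,0,-8.1],[32,-29,-4,0,0,-8.1],[36,-24,-4,0,0,-8.1],[39,-19,-4,0,0,-8.1],[41,-13,-4,0,0,-8.1],[42,-7,-4,0,0,-8.1],[43,-1,-4,0,0,-8.1],[43,5,-4,0,0,-8.1],[42,11,-4,0,0,-8.1],[40,16,-4,0,0,-8.1],[37,22,-4,0,0,-8.1],[34,27,-4,0,0,-8.1],[30,31,-3,0,0,-8.1],[25,35,-3,0,0,-8.1],[20,38,-3,0,0,-8.1],[14,41,-3,0,0,-8.1],[8,42,-3,0,0,-8.1],[2,43,-3,0,0,-8.1],[-4,43,-3,0,0,-8.1],[-10,42,-3,0,0,-8.1]]' 0
python3 -m creep '[[0,0,0,0,0,0],[0,0,0,0,0,0],[0,0,0,0,0,0]]'
python3 - <<'E'
from h import *
im=r.get_image("wrist");cv2.imwrite("pics/w1.png",im[:,:,::-1])
s=r.read_state();print(s['tcp_pos'],s['eef_rot'],s['joint_positions'],s['time_s'])
x=np.radians(-2.85);X=np.array([np.cos(x),np.sin(x),0]);c=np.array([.575,.258,.15])
for n,P in dict(c=c,pivot=c-.105*X+[0,0,.0295],h=c+[0,0,.028]).items(): print(n,P,w2px("wrist",P))
E
```

```text
time_s: 2.15
tcp_pos: [0.4987, 0.2589, 0.3031]
eef_rot: [[-0.999, 0.037, -0.0], [0.037, 0.999, -0.0], [0.0, -0.0, -1.0]]
wrist_force: [1.2, -1.1, 0.7]
gripper_width: 1.0
time_s: 2.45
tcp_pos: [0.4978, 0.2562, 0.3029]
eef_rot: [[-0.999, 0.045, -0.001], [0.045, 0.999, -0.001], [0.001, -0.001, -1.0]]
wrist_force: [0.4, -0.2, -0.0]
gripper_width: 1.0
[0.4979079  0.25602824 0.30319616] [[-9.98987370e-01  4.49865766e-02 -6.65689290e-04]
 [ 4.49868980e-02  9.98987464e-01 -4.76033613e-04]
 [ 6.43600133e-04 -5.05498863e-04 -9.99999665e-01]] [ 1.96658043e+01  1.77615107e+01 -1.79370864e+00  7.04898760e+01
 -1.28480459e-02  2.22442301e+01] 2.5
c [0.575 0.258 0.15 ] [[325.60357125 300.24305099]]
pivot [0.47012987 0.26322074 0.1795    ] [[327.35419654 195.26663593]]
h [0.575 0.258 0.178] [[326.05361268 314.82936826]]
```

View pics/w1.png

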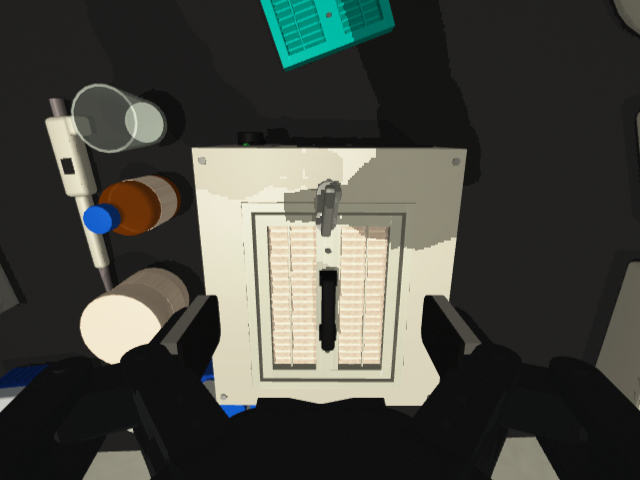

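Run:
```python
from h import *
im=cv2.imread("pics/w1.png")
cv2.imwrite("pics/w1c.png",cv2.resize(im[165:365,280:380],None,fx=3,fy=3,interpolation=cv2.INTER_CUBIC))
cv2.imwrite("pics/w1d.png",cv2.resize(im[170:245,300:360],None,fx=8,fy=8,interpolation=cv2.INTER_CUBIC))
```

```text
(no output)
```

View pics/w1d.png

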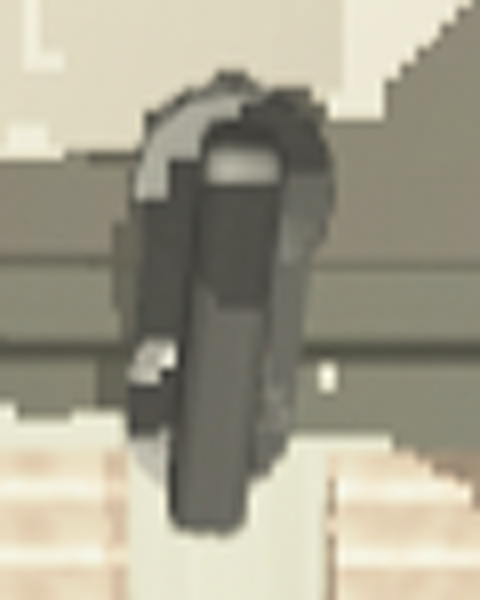

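View pics/w1c.png

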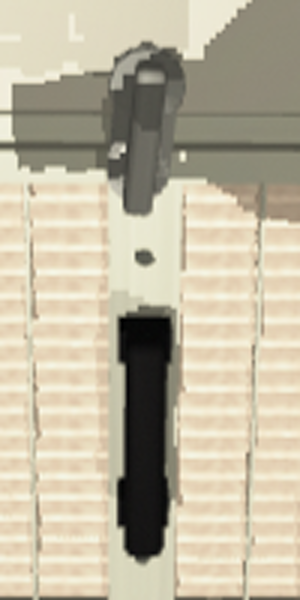

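Run:
```python
from h import *
a=px2w("wrist",[(330,193.1),(326,236.2)],.1795);print(a,np.linalg.norm(a[0]-a[1]))
d=a[1]-a[0];print(np.degrees(np.arctan2(d[1],d[0])),'pivot',a[0]+d*.2)
# recess outline corners + handle
im=[(252,213),(405,213),(395,381),(260,380)]
w=px2w("wrist",im,.15);print(w,w.mean(0))
print('handle',px2w("wrist",np.array([(147,335),(144,553)])/3+[280,165],.178))
print('unit corners',px2w("wrist",[(193,149),(466,150)],.15))
```

```text
[[0.46852441 0.26534991 0.1795    ]
 [0.50333519 0.26082168 0.1795    ]] 0.03510406384404248
-7.411487161010707 pivot [0.47548657 0.26444426 0.1795    ]
[[0.48761657 0.19664115 0.15      ]
 [0.49365105 0.33131137 0.15      ]
 [0.66909736 0.32532727 0.15      ]
 [0.66174192 0.18725458 0.15      ]] [0.57802673 0.26013359 0.15      ]
handle [[0.53930564 0.2619227  0.178     ]
 [0.60966361 0.2583564  0.178     ]]
unit corners [[0.43098883 0.15282573 0.15      ]
 [0.44204861 0.3810039  0.15      ]]
```

Wrist view: the tab wing's top runs from (330,193) to (326,236), so the tab sits about −4.5° from the unit's x. The handle is at (328,310). Next I straddle the wing with a narrowed gripper and swing it clockwise.

Run:
```python
from h import *
plan([(.489,.262,.20,172.6,5),(.489,.262,.162,172.6,4)])
```

```text
(0.489, 0.262, 0.2, 172.6) 5 [np.float64(1.8), np.float64(1.1), np.float64(20.6), np.float64(-0.01), np.float64(-0.01), np.float64(0.96)]
(0.489, 0.262, 0.162, 172.6) 4 [np.float64(0.0), np.float64(0.0), np.float64(9.5), np.float64(0.0), np.float64(0.0), np.float64(0.0)]
```

```bash
python3 -m creep '[[1.8,1.1,20.6,0,0,0.96],[1.8,1.1,20.6,0,0,0.96],[1.8,1.1,20.6,0,0,0.96],[1.8,1.1,20.6,0,0,0.96],[1.8,1.1,20.6,0,0,0.96],[0,0,0,0,0,0],[0,0,0,0,0,0],[0,0,0,0,0,0],[0,0,0,0,0,0]]' 0.7
python3 - <<'E'
from h import *
im=r.get_image("wrist");cv2.imwrite("pics/w2.png",im[:,:,::-1])
s=r.read_state();print(s['tcp_pos'],s['gripper_width'])
E
```

```text
time_s: 3.4
tcp_pos: [0.4908, 0.2632, 0.2017]
eef_rot: [[-0.992, 0.127, 0.002], [0.127, 0.992, 0.001], [-0.002, 0.001, -1.0]]
wrist_force: [0.0, 0.0, 0.1]
gripper_width: 0.296
[0.49068215 0.26330968 0.20151077] 0.30001266239660285
```

View pics/w2.png

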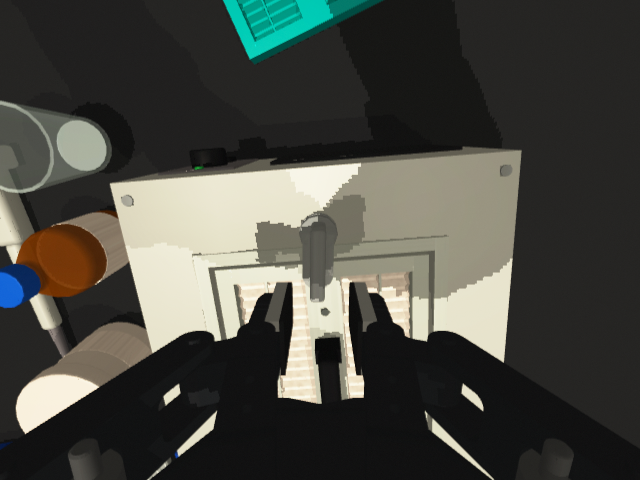

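The wing sits at (318,260), centred between the fingers. I descend, narrow the gap and swing.

```bash
python3 - <<'E'
from h import *
a=px2w("wrist",[(319,231),(317,299)],.1795);print(a)
E
python3 -m creep '[[0,0,10,0,0,0],[0,0,10,0,0,0],[0,0,10,0,0,0],[0,0,9,0,0,0],[0,0,0,0,0,0],[0,0,0,0,0,0]]' 0.7
python3 -m creep '[[0,0,0,0,0,0],[0,0,0,0,0,0],[0,0,0,0,0,0]]' 0.85
```

```text
[[0.46433514 0.266598   0.1795    ]
 [0.50114234 0.26077695 0.1795    ]]
time_s: 4.05
tcp_pos: [0.4897, 0.2632, 0.1608]
eef_rot: [[-0.992, 0.127, -0.001], [0.127, 0.992, -0.0], [0.001, -0.0, -1.0]]
wrist_force: [0.7, 0.3, 0.5]
gripper_width: 0.301
time_s: 4.35
tcp_pos: [0.4902, 0.2634, 0.1617]
eef_rot: [[-0.992, 0.127, 0.001], [0.127, 0.992, 0.0], [-0.001, 0.0, -1.0]]
wrist_force: [-0.6, 0.8, -0.1]
gripper_width: 0.15
```

```bash
python3 -m creep '[[0.2,-2.5,0,0,0,8],[0.2,-2.5,0,0,0,8],[0.2,-2.5,0,0,0,8],[0.2,-2.5,0,0,0,8],[0.2,-2.5,0,0,0,8],[0.2,-2.5,0,0,0,8],[0,0,0,0,0,0]]' 0.85
python3 - <<'E'
from h import *
im=r.get_image("wrist");cv2.imwrite("pics/w3.png",im[:,:,::-1])
E
```

```text
time_s: 5.05
tcp_pos: [0.4832, 0.251, 0.1619]
eef_rot: [[-0.57, 0.822, 0.002], [0.822, 0.57, 0.001], [-0.001, 0.002, -1.0]]
wrist_force: [2.2, 0.6, -0.3]
gripper_width: 0.153
```

View pics/w3.png

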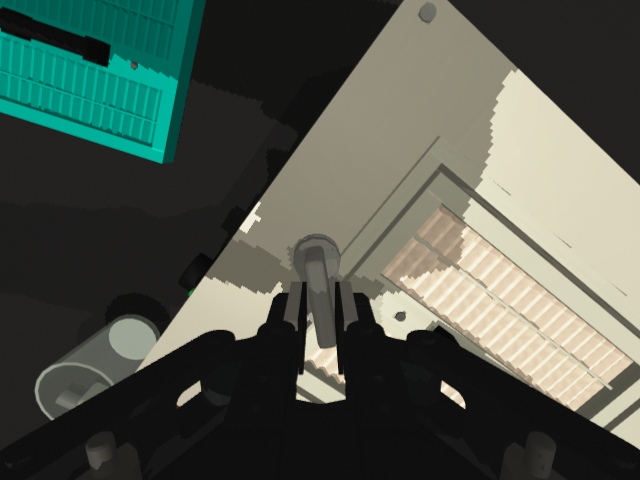

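The tab is turning with the fingers and its force is small. I'll carry on with the swing.

```bash
python3 -m creep '[[0.2,-2.5,0,0,0,8],[0.2,-2.5,0,0,0,8],[0.2,-2.5,0,0,0,8],[0.2,-2.5,0,0,0,8],[0.2,-2.5,0,0,0,8],[0.2,-2.5,0,0,0,8],[0,0,0,0,0,0],[0,0,0,0,0,0]]' 0.85
python3 - <<'E'
from h import *
im=r.get_image("wrist");cv2.imwrite("pics/w4.png",im[:,:,::-1])
E
```

```text
time_s: 5.9
tcp_pos: [0.4682, 0.248, 0.1616]
eef_rot: [[0.226, 0.974, 0.001], [0.974, -0.226, -0.0], [-0.0, 0.001, -1.0]]
wrist_force: [2.0, -1.2, 0.9]
gripper_width: 0.147
```

View pics/w4.png

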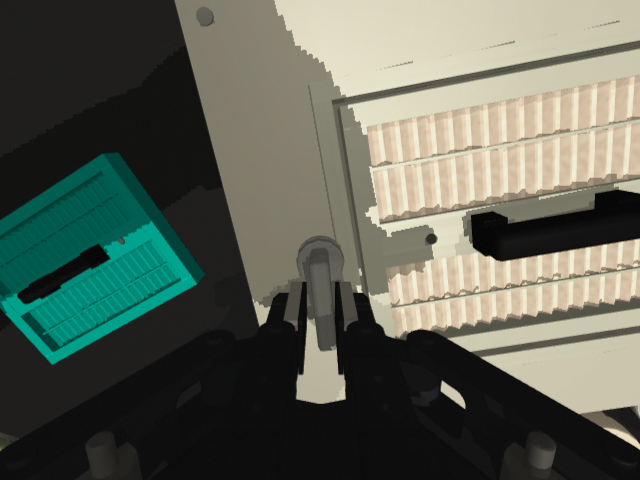

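The tab now lies along the front edge, from (320,245) to (325,345). I'll release it, rise and go to the handle.

```bash
python3 -m creep '[[0,0,0,0,0,0],[0,0,0,0,0,0],[0,0,-10,0,0,0],[0,0,-20,0,0,0],[0,0,-30,0,0,0],[0,0,-30,0,0,0]]' 0.7
python3 - <<'E'
from h import *
plan([(.5745,.260,.27,177.15,12)])
E
```

```text
time_s: 6.55
tcp_pos: [0.4672, 0.2483, 0.2526]
eef_rot: [[0.229, 0.973, -0.001], [0.973, -0.229, 0.0], [-0.0, -0.001, -1.0]]
wrist_force: [0.9, -0.1, -0.5]
gripper_width: 0.302
(0.5745, 0.26, 0.27, 177.15) 12 [[np.float64(3.0), np.float64(8.5), np.float64(-1.5), np.float64(-0.0), np.float64(-0.0), np.float64(-8.37)], [np.float64(1.7), np.float64(8.8), np.float64(-1.5), np.float64(-0.0), np.float64(-0.0), np.float64(-8.37)], [np.float64(0.4), np.float64(9.0), np.float64(-1.5), np.float64(-0.0), np.float64(-0.0), np.float64(-8.37)], [np.float64(-0.9), np.float64(9.0), np.float64(-1.5), np.float64(-0.0), np.float64(-0.0), np.float64(-8.37)], [np.float64(-2.2), np.float64(8.7), np.float64(-1.5), np.float64(-0.0), np.float64(-0.0), np.float64(-8.37)], [np.float64(-3.4), np.float64(8.3), np.float64(-1.5), np.float64(-0.0), np.float64(-0.0), np.float64(-8.37)], [np.float64(-4.6), np.float64(7.7), np.float64(-1.5), np.float64(-0.0), np.float64(-0.0), np.float64(-8.37)], [np.float64(-5.7), np.float64(7.0), np.float64(-1.5), np.float64(-0.0), np.float64(-0.0), np.float64(-8.37)], [np.float64(-6.6), np.float64(6.1), np.float64(-1.5), np.float64(-0.0), np.float64(-0.0), np.float64(-8.37)], [np.float64(-7.4), np.float64(5.1), np.float64(-1.5), np.float64(-0.0), np.float64(-0.0), np.float64(-8.37)], [np.float64(-8.1), np.float64(3.9), np.float64(-1.5), np.float64(-0.0), np.float64(-0.0), np.float64(-8.37)], [np.float64(-8.6), np.float64(2.7), np.float64(-1.5), np.float64(-0.0), np.float64(-0.0), np.float64(-8.37)]]
```

```bash
python3 -m creep '[[3,8.5,-1.5,0,0,-8.37],[1.7,8.8,-1.5,0,0,-8.37],[0.4,9,-1.5,0,0,-8.37],[-0.9,9,-1.5,0,0,-8.37],[-2.2,8.7,-1.5,0,0,-8.37],[-3.4,8.3,-1.5,0,0,-8.37],[-4.6,7.7,-1.5,0,0,-8.37],[-5.7,7,-1.5,0,0,-8.37],[-6.6,6.1,-1.5,0,0,-8.37],[-7.4,5.1,-1.5,0,0,-8.37],[-8.1,3.9,-1.5,0,0,-8.37],[-8.6,2.7,-1.5,0,0,-8.37],[0,0,0,0,0,0],[0,0,0,0,0,0]]' 0.4
python3 - <<'E'
from h import *
im=r.get_image("wrist");cv2.imwrite("pics/w5.png",im[:,:,::-1])
im=r.get_image("top");cv2.imwrite("pics/t5.png",im[:,:,::-1])
E
```

```text
time_s: 7.95
tcp_pos: [0.5747, 0.2599, 0.2694]
eef_rot: [[-0.999, 0.052, -0.001], [0.052, 0.999, 0.0], [0.001, 0.0, -1.0]]
wrist_force: [-0.6, 0.1, 0.9]
gripper_width: 0.599
```

View pics/w5.png

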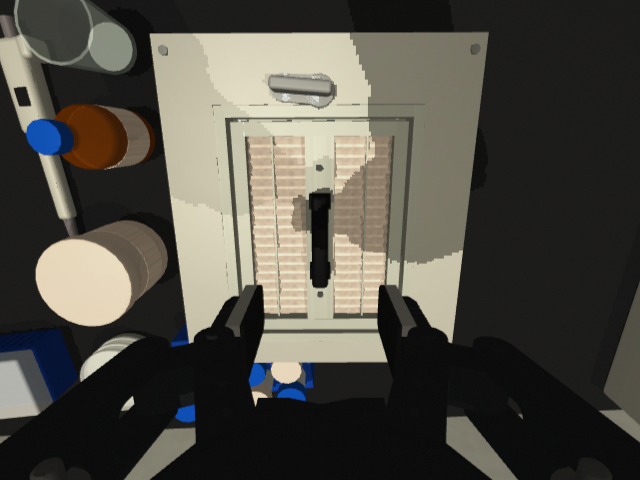

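The tab at (302,87) points sideways and is clear of the filter. The handle bar is at (320,240), centred between the fingers.

Run:
```python
from h import *
im=cv2.imread("pics/w5.png")
cv2.imwrite("pics/w5c.png",cv2.resize(im[180:300,280:360],None,fx=5,fy=5,interpolation=cv2.INTER_CUBIC))
print(px2w("wrist",[(320,205),(320,287)],.178))
P=[.5745,.26,.178];print(w2px("wrist",P))
```

```text
[[0.54801751 0.2615478  0.178     ]
 [0.60966535 0.25837083 0.178     ]]
[[319.74405731 241.65798373]]
```

View pics/w5c.png

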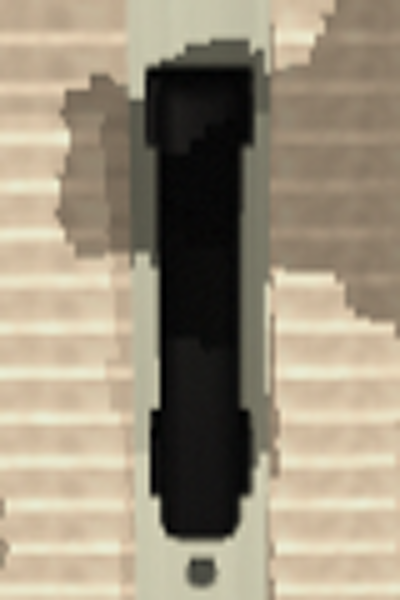

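```bash
python3 -m creep '[[0,0,25,0,0,0],[0,0,25,0,0,0],[0,0,25,0,0,0],[0,0,20,0,0,0],[0,0,12,0,0,0],[0,0,7,0,0,0],[0,0,0,0,0,0],[0,0,0,0,0,0]]' 0.4
python3 -m creep '[[0,0,0,0,0,0],[0,0,0,0,0,0],[0,0,0,0,0,0],[0,0,0,0,0,0],[0,0,0,0,0,0],[0,0,0,0,0,0]]' 1
```

```text
time_s: 8.85
tcp_pos: [0.5756, 0.2601, 0.1562]
eef_rot: [[-0.999, 0.05, 0.001], [0.05, 0.999, 0.0], [-0.001, 0.001, -1.0]]
wrist_force: [0.1, 0.3, -0.2]
gripper_width: 0.602
time_s: 9.45
tcp_pos: [0.5756, 0.26, 0.1562]
eef_rot: [[-0.999, 0.05, 0.001], [0.05, 0.999, 0.0], [-0.001, 0.0, -1.0]]
wrist_force: [-0.2, -0.6, 6.0]
gripper_width: 0.124
```

```bash
python3 -m creep '[[0,0,-3,0,0,0],[0,0,-5,0,0,0],[0,0,-8,0,0,0],[0,0,-10,0,0,0],[0,0,-15,0,0,0],[0,0,-20,0,0,0],[0,0,-25,0,0,0],[0,0,-25,0,0,0],[0,0,-25,0,0,0],[0,0,-14,0,0,0],[0,0,0,0,0,0],[0,0,0,0,0,0]]' 1
python3 - <<'E'
from h import *
for n in("wrist","side"):
    im=r.get_image(n);cv2.imwrite(f"pics/{n}6.png",im[:,:,::-1])
E
```

```text
time_s: 10.65
tcp_pos: [0.5751, 0.2599, 0.3053]
eef_rot: [[-0.999, 0.05, 0.0], [0.05, 0.999, 0.0], [-0.0, 0.0, -1.0]]
wrist_force: [-0.3, -0.5, -2.4]
gripper_width: 0.123
```

View pics/wrist6.png

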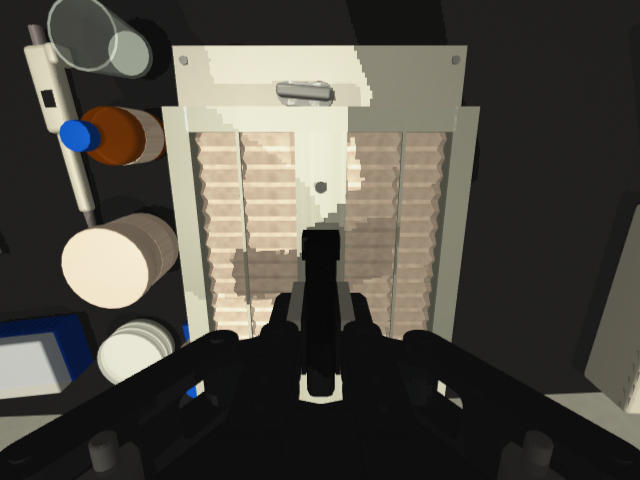

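View pics/side6.png

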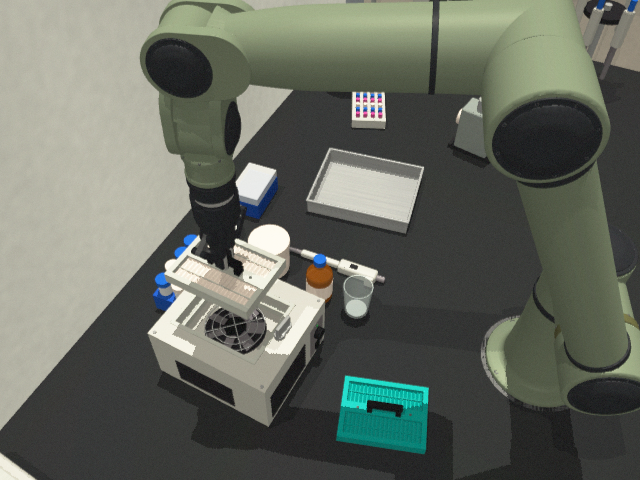

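The filter is out of the recess, level, and held at the handle (320,300). The unit's fan is visible below and the tab is still turned. Next is the carry to the tray.

Run:
```python
from h import *
plan([(.52,-.309,.30,188.4,16)])
```

```text
(0.52, -0.309, 0.3, 188.4) 16 [[np.float64(1.6), np.float64(-35.7), np.float64(0.3), np.float64(-0.0), np.float64(-0.01), np.float64(-0.7)], [np.float64(2.1), np.float64(-35.6), np.float64(0.3), np.float64(-0.0), np.float64(-0.01), np.float64(-0.7)], [np.float64(2.5), np.float64(-35.6), np.float64(0.3), np.float64(-0.0), np.float64(-0.01), np.float64(-0.7)], [np.float64(2.9), np.float64(-35.6), np.float64(0.3), np.float64(-0.0), np.float64(-0.01), np.float64(-0.7)], [np.float64(3.4), np.float64(-35.5), np.float64(0.3), np.float64(-0.0), np.float64(-0.01), np.float64(-0.7)], [np.float64(3.8), np.float64(-35.5), np.float64(0.3), np.float64(-0.0), np.float64(-0.01), np.float64(-0.7)], [np.float64(4.3), np.float64(-35.5), np.float64(0.3), np.float64(-0.0), np.float64(-0.01), np.float64(-0.7)], [np.float64(4.7), np.float64(-35.4), np.float64(0.3), np.float64(-0.0), np.float64(-0.01), np.float64(-0.7)], [np.float64(5.1), np.float64(-35.3), np.float64(0.3), np.float64(-0.0), np.float64(-0.01), np.float64(-0.7)], [np.float64(5.6), np.float64(-35.3), np.float64(0.3), np.float64(-0.0), np.float64(-0.01), np.float64(-0.7)], [np.float64(6.0), np.float64(-35.2), np.float64(0.3), np.float64(-0.0), np.float64(-0.01), np.float64(-0.7)], [np.float64(6.4), np.float64(-35.1), np.float64(0.3), np.float64(-0.0), np.float64(-0.01), np.float64(-0.7)], [np.float64(6.9), np.float64(-35.0), np.float64(0.3), np.float64(-0.0), np.float64(-0.01), np.float64(-0.7)], [np.float64(7.3), np.float64(-35.0), np.float64(0.3), np.float64(-0.0), np.float64(-0.01), np.float64(-0.7)], [np.float64(7.7), np.float64(-34.9), np.float64(0.3), np.float64(-0.0), np.float64(-0.01), np.float64(-0.7)], [np.float64(8.1), np.float64(-34.8), np.float64(0.3), np.float64(-0.0), np.float64(-0.01), np.float64(-0.7)]]
```

```bash
python3 -m creep '[[0.8,-12,0.3,0,0,-0.3],[0.8,-23.7,0.3,0,0,-0.4],[2.1,-35.6,0.3,0,0,-0.7],[2.5,-35.6,0.3,0,0,-0.7],[2.9,-35.6,0.3,0,0,-0.7],[3.4,-35.5,0.3,0,0,-0.7],[3.8,-35.5,0.3,0,0,-0.7],[4.3,-35.5,0.3,0,0,-0.7],[4.7,-35.4,0.3,0,0,-0.7],[5.1,-35.3,0.3,0,0,-0.7],[5.6,-35.3,0.3,0,0,-0.7],[6,-35.2,0.3,0,0,-0.7],[6.4,-35.1,0.3,0,0,-0.7],[6.9,-35,0.3,0,0,-0.7],[7.3,-35,0.3,0,0,-0.7],[7.7,-34.9,0.3,0,0,-0.7],[5.4,-23,0.3,0,0,-0.4],[2.7,-11.8,0,0,0,-0.3],[0,0,0,0,0,0],[0,0,0,0,0,0]]' 1
python3 - <<'E'
from h import *
for n in("wrist","top"):
    im=r.get_image(n);cv2.imwrite(f"pics/{n}7.png",im[:,:,::-1])
s=r.read_state();print(s['time_s'],s['tcp_pos'],s['gripper_width'])
E
```

```text
time_s: 12.75
tcp_pos: [0.5203, -0.308, 0.2998]
eef_rot: [[-0.989, -0.145, -0.001], [-0.145, 0.989, 0.001], [0.0, 0.001, -1.0]]
wrist_force: [-0.5, 0.3, -2.9]
gripper_width: 0.124
12.85 [ 0.52069523 -0.30747286  0.30022003] 0.1277295553850182
```

View pics/wrist7.png

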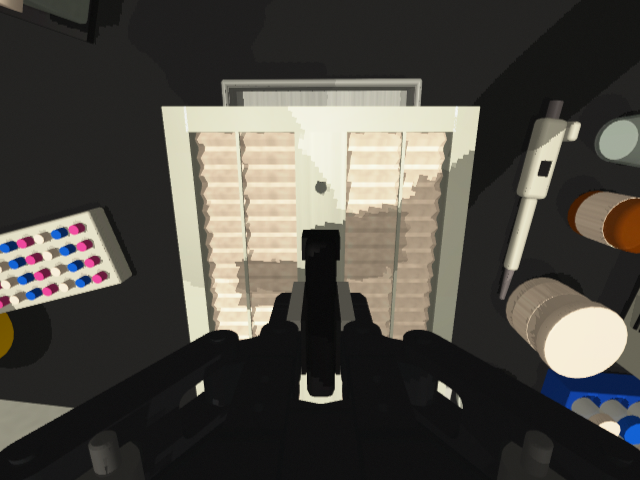

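View pics/top7.png

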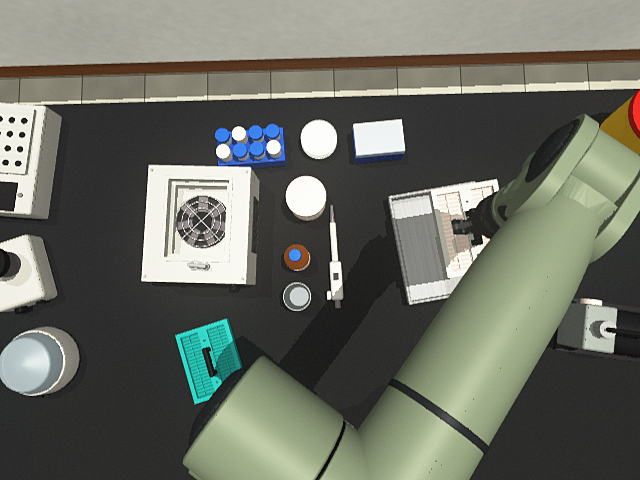

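Run:
```python
from h import *
a=px2w("wrist",[(222,80),(421.5,80)],.04);print(a,np.linalg.norm(a[1]-a[0]))
m=a.mean(0);y=np.radians(8.36);print('centre',m+.13*np.array([np.cos(y),np.sin(y),0]))
```

```text
[[ 0.40667827 -0.43113835  0.04      ]
 [ 0.37502586 -0.21808152  0.04      ]] 0.21539518375266856
centre [ 0.51947069 -0.30570893  0.04      ]
```

The tray rim at (222–421, 80) is centred on and parallel to the filter. Lowering now.

```bash
python3 -m creep '[[0,0,12,0,0,0],[0,0,24,0,0,0],[0,0,32,0,0,0],[0,0,32,0,0,0],[0,0,32,0,0,0],[0,0,32,0,0,0],[0,0,30,0,0,0],[0,0,24,0,0,0],[0,0,16,0,0,0],[0,0,12,0,0,0],[0,0,8,0,0,0],[0,0,5,0,0,0],[0,0,0,0,0,0],[0,0,0,0,0,0],[0,0,0,0,0,0]]' 1
```

```text
time_s: 14.35
tcp_pos: [0.5212, -0.3093, 0.042]
eef_rot: [[-0.989, -0.145, 0.001], [-0.145, 0.989, -0.001], [-0.001, -0.001, -1.0]]
wrist_force: [0.6, 0.1, -2.5]
gripper_width: 0.123
```

```bash
python3 -m creep '[[0,0,1.5,0,0,0],[0,0,1.5,0,0,0],[0,0,1.5,0,0,0],[0,0,1.5,0,0,0],[0,0,1,0,0,0],[0,0,0,0,0,0],[0,0,0,0,0,0]]' 1
python3 -m creep '[[0,0,1,0,0,0],[0,0,1,0,0,0],[0,0,0.5,0,0,0],[0,0,0,0,0,0],[0,0,0,0,0,0]]' 1
python3 - <<'E'
from h import *
im=r.get_image("wrist");cv2.imwrite(f"pics/w8.png",im[:,:,::-1])
E
```

```text
time_s: 15.05
tcp_pos: [0.5206, -0.3088, 0.0341]
eef_rot: [[-0.989, -0.145, -0.0], [-0.145, 0.989, 0.0], [0.0, 0.0, -1.0]]
wrist_force: [0.1, -0.6, -1.4]
gripper_width: 0.126
time_s: 15.55
tcp_pos: [0.5207, -0.309, 0.0327]
eef_rot: [[-0.989, -0.145, 0.0], [-0.145, 0.989, -0.0], [-0.0, -0.001, -1.0]]
wrist_force: [-2.9, 1.5, 4.9]
gripper_width: 0.126
```

View pics/w8.png

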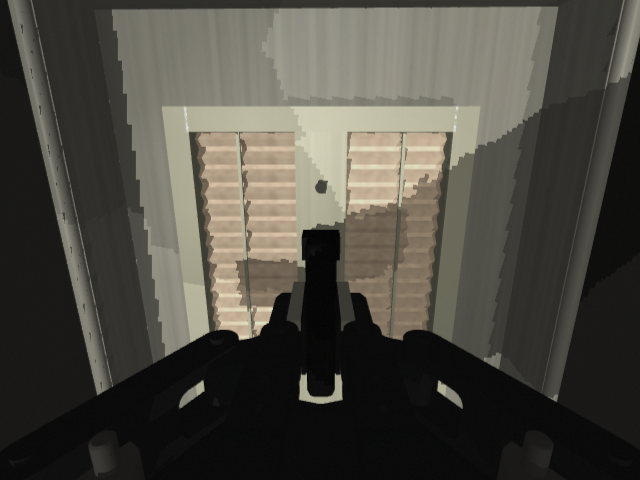

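The upward force shows contact at the predicted height, with the filter well inside the tray walls. Releasing.

```bash
python3 -m creep '[[0,0,0,0,0,0],[0,0,0,0,0,0],[0,0,0,0,0,0],[0,0,0,0,0,0],[0,0,0,0,0,0]]' 0.4
python3 -m creep '[[0,0,-5,0,0,0],[0,0,-12,0,0,0],[0,0,-25,0,0,0],[0,0,-40,0,0,0],[0,0,-40,0,0,0],[0,0,-40,0,0,0],[0,0,-30,0,0,0],[0,0,-20,0,0,0],[0,0,0,0,0,0]]' 0.4
python3 -m creep '[[30,0,0,0,0,0],[40,0,0,0,0,0],[40,0,0,0,0,0],[30,0,0,0,0,0],[0,0,0,0,0,0],[0,0,0,0,0,0]]'
python3 - <<'E'
from h import *
for n in("wrist","side","top"):
    im=r.get_image(n);cv2.imwrite(f"pics/{n}9.png",im[:,:,::-1])
E
```

```text
time_s: 16.1
tcp_pos: [0.5206, -0.3089, 0.0316]
eef_rot: [[-0.989, -0.145, -0.0], [-0.145, 0.989, 0.0], [0.0, 0.0, -1.0]]
wrist_force: [-0.1, -0.0, 0.3]
gripper_width: 0.601
time_s: 17.0
tcp_pos: [0.5223, -0.3101, 0.2485]
eef_rot: [[-0.989, -0.145, 0.006], [-0.145, 0.989, -0.005], [-0.005, -0.005, -1.0]]
wrist_force: [0.5, -0.5, 0.5]
gripper_width: 0.598
time_s: 17.6
tcp_pos: [0.3817, -0.3292, 0.2436]
eef_rot: [[-0.99, -0.144, 0.0], [-0.144, 0.99, 0.0], [-0.0, 0.0, -1.0]]
wrist_force: [1.4, 0.7, -0.5]
gripper_width: 0.599
```

View pics/wrist9.png

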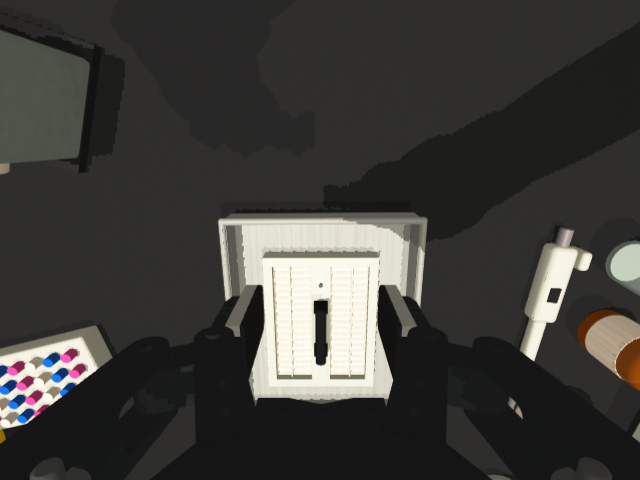

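View pics/side9.png

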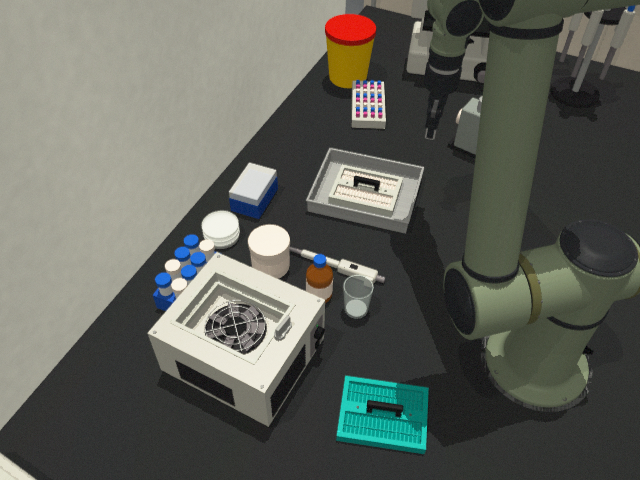

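View pics/top9.png

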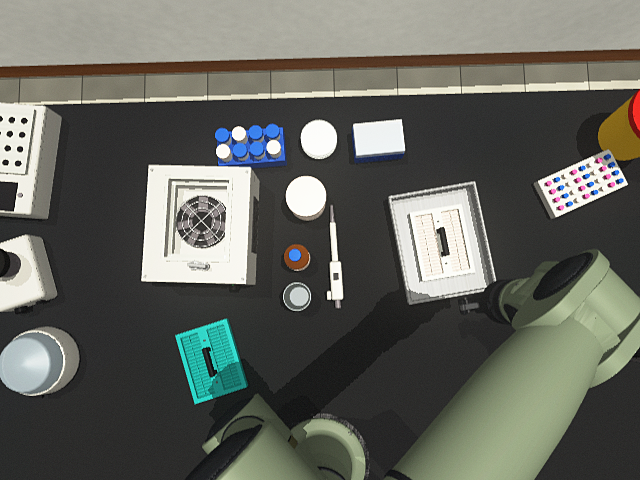

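The filter lies flat in the tray with its handle up, at (441,243) in the top view. The tab is turned aside at (199,265), the bystanders are unmoved and the arm is clear.

```bash
python3 -c "
from bench import r
print(r.sign_off())"
```

```text
the job is handed in; nothing more can be done
None
```

The filter is out of the unit and lying flat in the middle of the steel tray with its handle up, and the job is handed in. It took about 18 s of the 54 s allowed.

- **Tab:** I turned it clockwise to about −94° (my estimate), well past the 1.25 rad (about 72°) needed to clear the filter. The last top and side pictures show it still there.
- **Filter:** I lifted it by the handle, lowered the last 10 mm in 0.5–1.5 mm steps, and opened the fingers only once an upward force of about 5 N showed it was resting on the tray floor. It touched down within about 1 mm of the predicted height.
- **Last checks:** The pictures show the filter inside the tray walls, the other things on the bench where they were, and the gripper clear of everything. The highest wrist force I read was about 6 N.
- **Disagreement:** The wrist and top cameras differed by 2–3 mm on the recess and tray, and by about 8 mm sideways on the tab. I followed the wrist camera for the tab and filter. No check failed.

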